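# Park a nozzle cartridge and reset the purge valve

## Robot

A 7-joint arm with a two-finger parallel gripper is mounted at the origin on the work surface. World frame = base frame: x ahead of the robot, y to its left, z up, the work surface at z = 0. Lengths are in m, angles in rad, forces in N, time in s.
With the tool pointing down it reaches from about 0.4 to 0.9 m from the base axis. Payload 5.5 kg.
Tool frame: the origin (TCP) lies midway between the tips of the shut fingers; the grasp point (between the pads) lies 19 mm behind it (manip.grip_depth is the distance from the TCP to the grasp point, in m); z points along the fingers, y is the line along which they close (so a half turn about z gives the same grasp; the last joint's range is limited). The gripper opens to 92 mm and grips with 3 to 60 N. Pads are 19 mm wide; open, the fingers measure 130 mm over their backs; the gripper's body (75 mm by 190 mm) begins 47 mm behind the grasp point.
Start: joints at [-0.842, 0.501, -0.427, 1.55, 0.221, 1.138, -0.21], TCP at [0.292, 0.581, 0.227] pointing down, gripper open.
Joint ranges: [-2.88, 2.88], [-0.31, 2.03], [-1.54, 1.56], [0.2, 2.42], [-1.41, 4.55], [0.19, 2.02], [-2.57, 2.57]. Speed limits (rad/s): [2.57, 2.57, 3.14, 3.14, 3.14, 3.14, 3.14].

## Interface

Orientations are given as a unit quaternion [x, y, z, w].
In Python, from bench import manip, effector, viewer gives the robot as it stands. Calls block until the motion is done:
- manip.move_pose(position, orientation): joint-space move of the TCP to a pose.
- manip.servo_line(position, ori=None, vel=0.15): straight line of the TCP; ori=None keeps the orientation; vel is the mean speed in m/s.
- manip.movej(angles): joint-space move.
- effector.open_jaws() and effector.close(f_grip=None): open the fingers fully, or close them until they stop; f_grip is the grip in N (None keeps the last).
- manip.sleep(seconds).
- manip.solve_ik(position, orientation): joint angles nearest the present ones, or None.
- viewer.get_image(name): name is "scene" or "top" or "wrist"; returns the picture (400x640x3 uint8, red, green, blue); there is no depth.
- viewer.get_calibration(name): a dict with "vfov" (degrees; the focal length in pixels is half the picture's height over the tangent of half this angle, whatever the lens; pixels are square), "cx", "cy" (the principal point, pixels), "dist_coeffs" ([k1, k2, p1, p2, k3] as OpenCV has them; the pictures are not rectified), "eye" and "attitude" of the camera in the world. Camera axes: x right, y down, z forward; pixel columns grow to the right and rows downward; lengths in m; the calibration is good to about 2 mm. A picture is of the moment at which its call begins: read the wrist's pose just before it. get_calibration takes no time and is no camera call; for the wrist camera it gives the pose at the moment of the call.
A pose or a line that the arm cannot do raises manip.PlanningError and nothing moves.
- manip.hand_in(): hands the job in; it is judged then, once.
Readings, each from a call of its own:
- manip.current_clock(): time.
- manip.current_q(): joint angles.
- manip.current_joint_velocities(): joint speeds.
- manip.current_tau(): joint torques, N m.
- manip.current_tool_pos(): TCP position.
- manip.current_tcp_rot(): TCP orientation.
- manip.current_force(): force on the tool from outside, world axes, zero at the start.
- manip.current_wrist_torque(): the same for the moment, N m.
- manip.current_finger_gap(): finger opening in m.
- manip.current_gripper_force(): force on a finger pad.
Only numpy, scipy, OpenCV 4.12 (cv2) and the standard library are available. Lean on these libraries where they do the work, as an engineer would, in place of code of your own. Each camera call takes 0.05 s, during which the arm holds its last target. There are 200 camera calls.

## Task

First lift the red-capped nozzle cartridge out of the wooden rack, lower it nozzle-down into the bore of the aluminium block on the purge stand until its cap sits on the block, and let go of it. Then turn the stand's blue valve wheel by its crank handle clockwise (seen from above) until it is fully closed against its stop, open it again by exactly two full turns, and finish still gripping the crank handle with the wheel held there. Leave the yellow-capped cartridge, the meter, the screwdriver and the spool as they are.

Things in the scene. Friction and masses are not known exactly. Their poses are not given: they have to be found in the camera images.
- red_cart: Red-capped nozzle cartridge, loose, about 50 g, hanging upright by its cap in one of the rack's two holes. Steel shaft 10 mm diameter, 80 mm long, its bottom 4 mm tapering to 8 mm; on top of it a red plastic cap 22 mm diameter, 46 mm tall; 126 mm overall. Origin: centre of the shaft's lower end; z runs up the shaft to the cap.
- red_cart_cap (a point): Centre of the red cap: on the cartridge's axis, 105 mm above its lower end, 25 mm above the cap's underside, 21 mm below its top. The place to grip.
- yellow_cart: The same cartridge with a yellow cap, standing in the rack's other hole; it stays there. Origin as for the red one.
- rack: Fixed wooden cooling rack 50 (x) x 120 (y) x 88 mm high, with two round holes 13.5 mm wide and 83 mm deep at y = -35 and +35 mm from its middle. Origin: centre of its underside; its long side is along its y axis. The cartridges stand with their caps resting on its top. Which one stands in which hole varies.
- stand: Fixed purge stand: dark steel plate 100 (x) x 290 (y) x 12 mm; at y = -100 mm the square aluminium block with the bore, at y = +75 mm the brass valve with its blue wheel, a copper pipe between. Origin: centre of the plate's underside. A white mark on the plate, on the valve's +x side, lies under the crank handle when it is at the closed stop (and again at each full turn).
- bore_mouth (a point): Centre of the bore's mouth, on the top face of the aluminium block (44 x 44 mm, top 98 mm above the bench). The vertical bore is 14 mm wide and 83 mm deep with a 1.5 mm chamfer at the mouth; the cartridge's 80 mm shaft goes in and the cap (22 mm) then rests on the block's top, so a seated cartridge's lower end is 80 mm below this point.
- wheel_axis (a point): Point on the wheel's vertical axis, 77 mm above the bench (mid-height of the rim is 74 mm). Fixed with the stand. The handle goes round it on a circle of 45 mm radius. Its axes are those of the stand.
- handle: Black upright crank handle on the rim of the blue wheel (rim 102 mm outer diameter, its top 80 mm above the bench): cylinder 18 mm diameter, 44 mm tall, spanning 84 to 128 mm above the bench. It spins freely about its own axis, so the gripper need not turn as it leads it round. Origin: the cylinder's centre, 106 mm up; its own yaw means nothing.
- wheel (a joint): Wheel angle, rad: 0 = closed at the rigid stop, growing counter-clockwise (from above) as it opens; two turns open = 12.57, opening end 18.85. Starts 0.3 to 0.95 turn open. The handle stands at stand yaw + this angle about the wheel axis (at 0 on the stand's +x side). Turns stiffly, about 0.1 N m (2 to 3 N at the handle), and stays where left.
- meter: Red hand-held multimeter lying loose, 90 x 180 x 38 mm, origin at the centre of its underside. Leave alone.
- driver: Red-handled screwdriver lying loose, about 180 mm long, up to about 30 mm high, origin under its length. Leave alone.
- spool: Blue solder spool standing flat, 60 mm diameter, 40 mm high, origin at the centre of its underside. Leave alone.
Not all that is in view belongs to the job. What is shaped like the red_cart but black is not meant.

How it is judged:
On the way, in this order (a step that is already met when the one before it is completed fails the run):
1. the red cartridge is seated in the bore, cap on the block, and released (horizontal distance between red_cart and bore_mouth below 0.006 m and z of red_cart in the frame of bore_mouth below -0.074 m and angle between red_cart's own z axis and vertical below 0.08 rad and not (contact force between the fingers and red_cart above 0.05 N)), for 0.2 s.
2. the wheel is closed against its stop (within 0.08 rad) with the cartridge still parked (horizontal distance between red_cart and bore_mouth below 0.006 m and z of red_cart in the frame of bore_mouth below -0.074 m and angle between red_cart's own z axis and vertical below 0.08 rad and value of joint wheel below 0.08 rad), for 0.1 s.
At the end, for the whole second after the job is handed in: The red cartridge stands in the bore: axis within 6 mm of the bore's, tilt under 0.08 rad, lower end at least 74 mm below the mouth, not touched by the fingers. The wheel stands two turns open from its stop, 12.57 +- 0.2 rad, not turning, and the fingers grip the crank handle with more than 4 N (all of step 1 and value of joint wheel between 12.3664 and 12.7664 rad and velocity of joint wheel between -0.15 and 0.15 rad/s and contact force between the fingers and handle above 4 N); the arm keeps its last pose, push and grip.
It fails at once if the yellow cartridge is lifted, tipped or shifted by more than 20 mm (distance of yellow_cart from where it was at the start of the episode above 0.02 m or angle between yellow_cart's own z axis and vertical above 0.3 rad).
It fails at once if the meter, the screwdriver or the spool is moved by more than 20 mm (distance of any of meter, driver, spool from where it was at the start of the episode above 0.02 m).
It also fails if it takes over 72 s, if anything falls off the work surface, if the arm or the gripper's body presses on something with over 40 N, if the wrist force passes 120 N, or if a joint passes its speed limit or range.

## Working session

There is one attempt and no reset: what is moved stays moved. The work goes in short steps, each a Python script; the robot and the scene stay as the last script left them, time stands still between calls to the robot, and variables do not carry over. Pictures are saved under pics/ and viewed, at most 10 in all, crops included, and the job is handed in when it is done.

```bash
mkdir -p pics; python3 - <<'E'
from bench import manip, effector, viewer
import cv2
for n in ("scene","top"):
    im=viewer.get_image(n); cv2.imwrite(f"pics/{n}0.png",im[:,:,::-1]); print(n,viewer.get_calibration(n))
print(viewer.get_calibration("wrist"),manip.current_clock(),manip.current_tcp_rot(),manip.grip_depth)
E
```

```text
scene {'vfov': 47.05295259374235, 'cx': 320.59822287228184, 'cy': 199.78675058765722, 'dist_coeffs': array([-0.01627168,  0.        ,  0.        ,  0.        ,  0.        ]), 'eye': array([ 1.46568792, -0.44789908,  0.94135428]), 'attitude': array([ 0.78005208,  0.46272618, -0.21527221, -0.36202363])}
top {'vfov': 48.485067331446686, 'cx': 312.05163923084314, 'cy': 196.90322641945002, 'dist_coeffs': array([-0.10691546,  0.        ,  0.        ,  0.        ,  0.        ]), 'eye': array([0.4938515 , 0.03217583, 1.10668689]), 'attitude': array([ 0.71486742, -0.69756311,  0.04231307, -0.02408079])}
{'vfov': 67.74637549019444, 'cx': 320.46224346240837, 'cy': 199.6871136830596, 'dist_coeffs': array([-0.01510007,  0.        ,  0.        ,  0.        ,  0.        ]), 'eye': array([0.22768304, 0.61284653, 0.38381489]), 'attitude': array([0.84291848, 0.52092613, 0.06931284, 0.11541292])} 0.1 [ 2.30780575e-01  9.73005434e-01 -8.34178110e-04 -2.37369556e-04] 0.0188
```

View pics/top0.png

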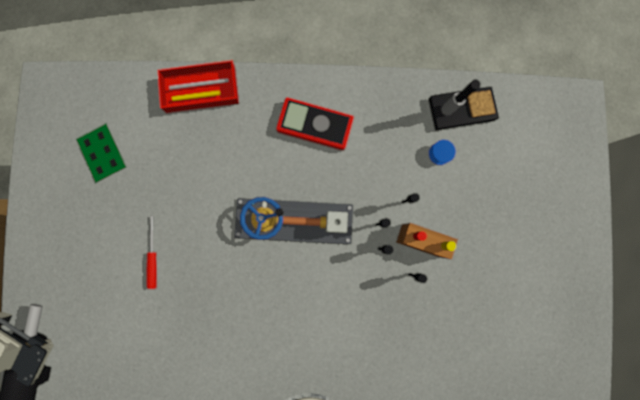

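View pics/scene0.png

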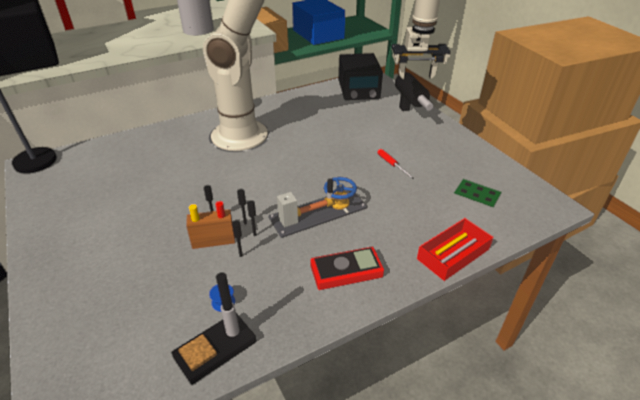

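The top view shows the red cap at (420,236), yellow at (451,245), the bore at (338,222), the wheel at (262,219) and the handle at (279,212). Four black-topped posts stand near the rack at (413,198), (384,222), (387,249) and (420,277), so I have to avoid them.

```bash
cat > h.py <<'E'
from bench import manip, effector, viewer
import cv2, numpy as np
from scipy.spatial.transform import Rotation as R
def ray(c,uv):
    f=200/np.tan(np.radians(c['vfov'])/2)
    K=np.array([[f,0,c['cx']],[0,f,c['cy']],[0,0,1]])
    p=cv2.undistortPoints(np.array([[uv]],float),K,c['dist_coeffs'])[0,0]
    return c['eye'],R.from_quat(c['attitude']).apply([p[0],p[1],1])
def onz(c,uv,z):
    e,d=ray(c,uv); return e+d*(z-e[2])/d[2]
def proj(c,P):
    f=200/np.tan(np.radians(c['vfov'])/2)
    K=np.array([[f,0,c['cx']],[0,f,c['cy']],[0,0,1]]); Ri=R.from_quat(c['attitude']).inv()
    return cv2.projectPoints(np.array([P],float),Ri.as_rotvec(),-Ri.apply(c['eye']),K,c['dist_coeffs'])[0].ravel()
def tri(obs):
    A=np.zeros((3,3));b=np.zeros(3)
    for c,uv in obs:
        e,d=ray(c,uv); d=d/np.linalg.norm(d); M=np.eye(3)-np.outer(d,d); A+=M;b+=M@e
    return np.linalg.solve(A,b)
def blobs(im,lo,hi,amin=20):
    hsv=cv2.cvtColor(im,cv2.COLOR_RGB2HSV); m=cv2.inRange(hsv,np.array(lo),np.array(hi))
    n,l,s,c=cv2.connectedComponentsWithStats(m)
    return [(s[i][:5].tolist(),c[i].round(1).tolist()) for i in range(1,n) if s[i][4]>=amin],l
def down(yaw):  # tool down, closing axis (tool y) at angle yaw in world
    y=np.array([np.cos(yaw),np.sin(yaw),0]); z=np.array([0,0,-1.]); x=np.cross(y,z)
    return R.from_matrix(np.array([x,y,z]).T).as_quat()
E
python3 - <<'E'
from h import *
c=viewer.get_calibration("top"); s=viewer.get_calibration("scene")
for n,uv,z in [("red",(420,236),.134),("yel",(451,245),.134),("bore",(338,222),.098),("wheel",(262,219),.08),("handle",(279,212),.128),("spool",(442,152),.04),("meter",(316,123),.038),
 ("p1",(413,198),.12),("p2",(384,222),.12),("p3",(387,249),.12),("p4",(420,277),.12)]: print(n,onz(c,uv,z).round(3))
for t,u in [((415,198),(252,204)),((386,222),(241,195)),((389,249),(208,190))]: print(tri([(c,t),(s,u)]).round(3))
a=cv2.imread("pics/scene0.png")[150:290,160:380]; cv2.imwrite("pics/crop1.png",cv2.resize(a,None,fx=3.5,fy=3.5,interpolation=cv2.INTER_CUBIC))
# look pose
for p in [(0.4,-0.05,.45),(.45,0,.42),(.5,-.05,.4)]:
  for yaw in np.arange(0,3.2,.4):
    q=manip.solve_ik(p,down(yaw)); print(p,round(yaw,1),None if q is None else np.round(q,2))
E
```

```text
red [ 0.505 -0.233  0.134]
yel [ 0.486 -0.303  0.134]
bore [ 0.533 -0.053  0.098]
wheel [0.537 0.121 0.08 ]
handle [0.551 0.08  0.128]
spool [ 0.715 -0.314  0.04 ]
meter [0.778 0.    0.038]
p1 [ 0.591 -0.22   0.12 ]
p2 [ 0.535 -0.154  0.12 ]
p3 [ 0.475 -0.162  0.12 ]
p4 [ 0.414 -0.237  0.12 ]
[ 0.593 -0.192  0.18 ]
[ 0.528 -0.167  0.149]
[ 0.46  -0.207  0.132]
(0.4, -0.05, 0.45) 0.0 [-0.36 -0.16  0.36  1.79  0.06  1.5  -0.01]
(0.4, -0.05, 0.45) 0.4 [-0.29 -0.15  0.3   1.79  0.05  1.5   0.4 ]
(0.4, -0.05, 0.45) 0.8 [-0.25 -0.15  0.26  1.78  0.04  1.5   0.81]
(0.4, -0.05, 0.45) 1.2 [-0.21 -0.15  0.23  1.78  0.03  1.5   1.22]
(0.4, -0.05, 0.45) 1.6 [-0.18 -0.14  0.21  1.78  0.03  1.5   1.62]
(0.4, -0.05, 0.45) 2.0 [-0.08 -0.14  0.12  1.78  0.02  1.5   2.04]
(0.4, -0.05, 0.45) 2.4 [-0.07 -0.14  0.11  1.78  0.02  1.5   2.44]
(0.4, -0.05, 0.45) 2.8 None
(0.45, 0, 0.42) 0.0 [-0.12 -0.03  0.06  1.75  0.    1.43 -0.06]
(0.45, 0, 0.42) 0.4 [-0.09 -0.03  0.03  1.75  0.    1.43  0.34]
(0.45, 0, 0.42) 0.8 [-0.07 -0.03  0.01  1.75  0.    1.43  0.74]
(0.45, 0, 0.42) 1.2 [-0.04 -0.03 -0.01  1.75 -0.    1.43  1.14]
(0.45, 0, 0.42) 1.6 [-0.01 -0.03 -0.05  1.75 -0.    1.43  1.54]
(0.45, 0, 0.42) 2.0 [ 0.   -0.03 -0.06  1.75 -0.    1.43  1.94]
(0.45, 0, 0.42) 2.4 [ 0.04 -0.03 -0.1   1.75 -0.    1.43  2.34]
(0.45, 0, 0.42) 2.8 None
(0.5, -0.05, 0.4) 0.0 [-0.05  0.08  0.11  1.68 -0.01  1.38  0.05]
(0.5, -0.05, 0.4) 0.4 [-0.03  0.08  0.08  1.68 -0.01  1.38  0.45]
(0.5, -0.05, 0.4) 0.8 [ 0.01  0.08  0.04  1.68 -0.    1.38  0.85]
(0.5, -0.05, 0.4) 1.2 [ 0.04  0.08  0.01  1.68 -0.    1.38  1.25]
(0.5, -0.05, 0.4) 1.6 [ 0.06  0.08 -0.01  1.68  0.    1.39  1.65]
(0.5, -0.05, 0.4) 2.0 [ 0.07  0.08 -0.03  1.68  0.    1.39  2.04]
(0.5, -0.05, 0.4) 2.4 [ 0.12  0.08 -0.08  1.68  0.01  1.39  2.44]
(0.5, -0.05, 0.4) 2.8 [ 1.2   0.34 -1.44  1.65  0.34  1.45  2.53]
```

View pics/crop1.png

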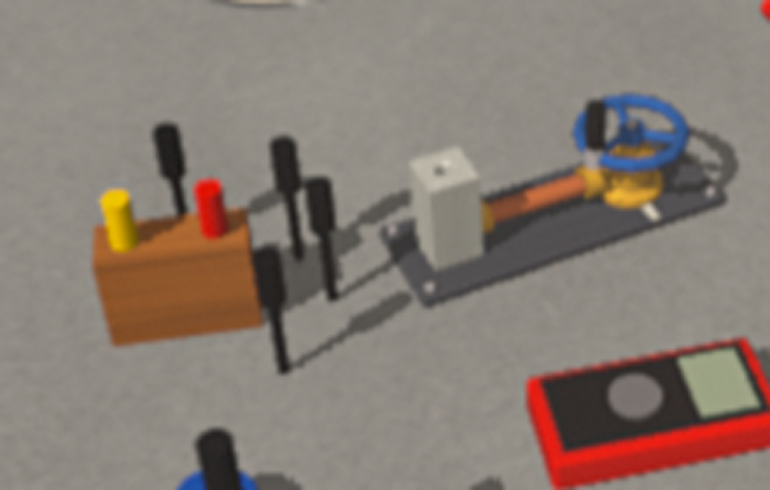

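```bash
python3 - <<'E'
from h import *
c=viewer.get_calibration("top"); s=viewer.get_calibration("scene")
for t,u in [((413,198),(236.6,222)),((385,222),(251.4,202)),((387,249),(241.4,190.6)),((421,277),(207.7,186.6))]:
    P=tri([(c,t),(s,u)]); print(P.round(3), proj(c,P).round(0),t)
for i,p in enumerate([(.5,-.12,.36),(.52,.02,.36)]):
    manip.move_pose(p,down(1.57)); manip.sleep(.3)
    cw=viewer.get_calibration("wrist"); im=viewer.get_image("wrist")
    cv2.imwrite(f"pics/w{i}.png",im[:,:,::-1]); np.save(f"pics/w{i}.npy",cw,allow_pickle=True)
    print(cw['eye'].round(4),R.from_quat(cw['attitude']).as_matrix().round(3).tolist(),np.round(manip.current_tool_pos(),4),manip.current_clock())
E
```

```text
[ 0.59  -0.22   0.124] [413. 198.] (413, 198)
[ 0.535 -0.156  0.125] [385. 222.] (385, 222)
[ 0.475 -0.162  0.125] [387. 249.] (387, 249)
[ 0.414 -0.239  0.126] [422. 277.] (421, 277)
[ 0.4283 -0.1195  0.5179] [[-0.001, 0.964, 0.266], [1.0, 0.002, -0.001], [-0.001, 0.266, -0.964]] [ 0.5001 -0.1198  0.36  ] 3.075
[0.4482 0.0192 0.5181] [[0.001, 0.964, 0.266], [1.0, -0.001, -0.002], [-0.002, 0.266, -0.964]] [0.52  0.019 0.36 ] 4.05
```

View pics/w0.png

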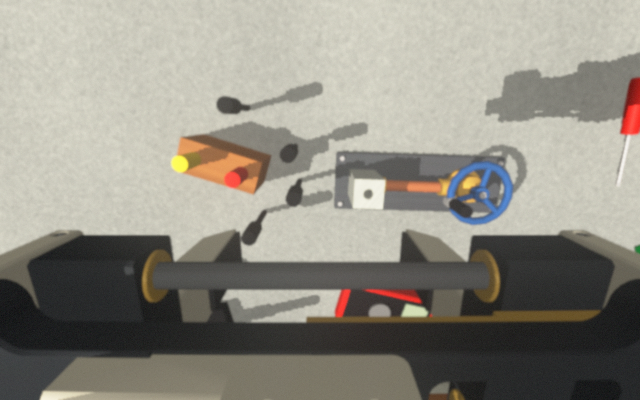

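View pics/w1.png

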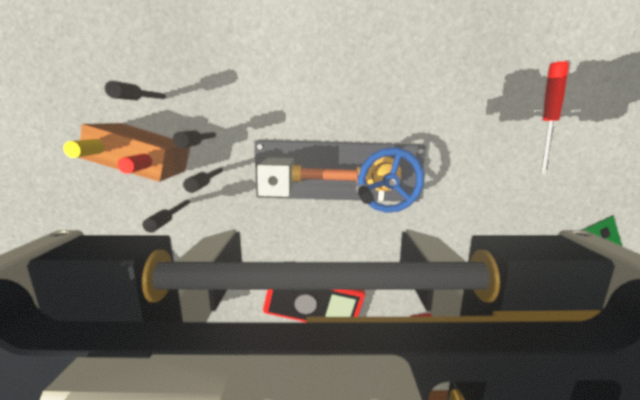

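Wrist views: red cap at (235,179) in w0. In w1 the bore is at (273,181), the wheel at (392,180) with the handle at (366,195), and the white mark at (381,195), so the wheel is about 0.83 turn open. The posts are ~0.126 m tall, and a closing axis near 39° clears them. Next I measure precisely with masks.

```bash
cat > m.py <<'E'
from h import *
def measure(im,c):
    o={}
    hsv=cv2.cvtColor(im,cv2.COLOR_RGB2HSV)
    roi=np.zeros(im.shape[:2],np.uint8); roi[60:230]=255
    def cents(m,a0,a1):
        n,l,s,ce=cv2.connectedComponentsWithStats(m&roi)
        return [(ce[i],s[i],l==i) for i in range(1,n) if a0<s[i][4]<a1]
    red=cv2.inRange(hsv,(0,200,90),(4,255,255))|cv2.inRange(hsv,(176,200,90),(180,255,255))
    for n,m in (("red",red),("yel",cv2.inRange(hsv,(25,180,120),(35,255,255)))):
        o[n]=[(np.round(ce,1).tolist(),int(s[4]),onz(c,ce,.111).round(4)) for ce,s,_ in cents(m,60,900)]
    blue=cv2.inRange(hsv,(100,130,60),(125,255,255)); ys,xs=np.nonzero(blue&roi)
    hull=cv2.convexHull(np.stack([xs,ys],1).astype(np.int32))
    e=cv2.fitEllipse(hull); o["wheel"]=(np.round(e[0],1),np.round(e[1],1),onz(c,e[0],.075).round(4))
    blk=cv2.inRange(hsv,(0,0,185),(180,40,255)); 
    for ce,s,m in cents(blk,150,3000):
        if s[2]<60 and s[3]<60:
            x,y,w,h=s[:4]; g=cv2.cvtColor(im,cv2.COLOR_RGB2GRAY)[y:y+h,x:x+w].astype(float)
            iy,ix=np.mgrid[y:y+h,x:x+w]; k=(g<130)&(abs(ix-x-w/2)<w*.3)&(abs(iy-y-h/2)<h*.3)
            if k.sum()>3:
                wt=(150-g)*k; b=np.array([(ix*wt).sum(),(iy*wt).sum()])/wt.sum()
                o["bore"]=(b.round(1),int(k.sum()),s[:4].tolist(),onz(c,b,.098).round(4), onz(c,(x+(w-1)/2,y+(h-1)/2),.098).round(4))
    blk=cv2.inRange(hsv,(0,0,0),(180,255,60)) 
    (wx,wy)=e[0]; near=np.zeros_like(roi); cv2.circle(near,(int(wx),int(wy)),45,255,-1)
    o["handle"]=[(np.round(ce,1).tolist(),int(s[4]),onz(c,ce,.106).round(4)) for ce,s,_ in cents(blk&near,60,900)]
    return o
E
python3 - <<'E'
from m import *
for i in (0,1):
    im=cv2.imread(f"pics/w{i}.png")[:,:,::-1].copy(); c=np.load(f"pics/w{i}.npy",allow_pickle=True).item()
    for k,v in measure(im,c).items(): print(i,k,v)
E
```

```text
0 red [([632.5, 106.4], 516, array([0.4116, 0.2935, 0.111 ]))]
0 yel []
0 wheel (array([479.4, 192.7]), array([57.7, 65.9]), array([0.539 , 0.1245, 0.075 ]))
0 handle []
1 red []
1 yel []
1 wheel (array([390.3, 179.6]), array([61. , 64.4]), array([0.539 , 0.1242, 0.075 ]))
1 bore (array([272.2, 180.2]), 35, [257, 165, 32, 32], array([ 0.5351, -0.051 ,  0.098 ]), array([ 0.5355, -0.0506,  0.098 ]))
1 handle []
```

```bash
python3 - <<'E'
import re
s=open('m.py').read()
s=s.replace("(0,200,90),(4,","(0,150,90),(8,").replace("(176,200,90)","(172,150,90)").replace("(25,180,120),(35,","(22,120,100),(38,").replace("g<130","g<140").replace("(180,40,255)","(180,60,255)").replace("(0,0,185)","(0,0,170)")
open('m.py','w').write(s)
from m import *
for i in (0,1):
    im=cv2.imread(f"pics/w{i}.png")[:,:,::-1].copy(); c=np.load(f"pics/w{i}.npy",allow_pickle=True).item()
    hsv=cv2.cvtColor(im,cv2.COLOR_RGB2HSV)
    for p in [[(235,179),(179,163),(460,207),(368,194)],[(130,164),(75,149),(365,194),(280,185)]][i]: print(p,hsv[p[1],p[0]])
    for k,v in measure(im,c).items(): print(i,k,v)
E
```

```text
(235, 179) [  2 186 253]
(179, 163) [ 30 167 254]
(460, 207) [23 17 61]
(368, 194) [ 27  21 119]
0 red [([632.0, 109.0], 784, array([0.4149, 0.2937, 0.111 ])), ([233.7, 177.3], 287, array([ 0.5086, -0.2405,  0.111 ]))]
0 yel [([184.4, 161.8], 349, array([ 0.4868, -0.307 ,  0.111 ]))]
0 wheel (array([479.4, 192.7]), array([57.7, 65.9]), array([0.539 , 0.1245, 0.075 ]))
0 handle []
(130, 164) [  2 176 254]
(75, 149) [ 30 164 254]
(365, 194) [15 14 73]
(280, 185) [ 28  14 242]
1 red [([133.8, 162.7], 472, array([ 0.5074, -0.2391,  0.111 ]))]
1 yel [([82.1, 147.5], 503, array([ 0.4863, -0.3075,  0.111 ]))]
1 wheel (array([390.3, 179.6]), array([61. , 64.4]), array([0.539 , 0.1242, 0.075 ]))
1 bore (array([272.3, 180.1]), 44, [257, 165, 32, 32], array([ 0.535 , -0.0508,  0.098 ]), array([ 0.5355, -0.0506,  0.098 ]))
1 handle []
```

```bash
python3 - <<'E'
from h import *
q=down(np.radians(39)); x,y=.5075,-.2393
manip.move_pose((x,y,.26),q)
manip.servo_line((x,y,.16),vel=.2); print(np.round(manip.current_force(),1))
manip.servo_line((x,y,.094),vel=.08); print(np.round(manip.current_force(),1),np.round(manip.current_tool_pos(),4))
effector.close(25); print(manip.current_finger_gap(),manip.current_gripper_force(),np.round(manip.current_force(),1))
manip.servo_line((x,y,.13),vel=.06); print(np.round(manip.current_force(),1))
manip.servo_line((x,y,.27),vel=.15); print(manip.current_finger_gap(),np.round(manip.current_force(),1))
manip.servo_line((.535,-.0508,.27),vel=.15); manip.sleep(.3)
print(np.round(manip.current_tool_pos(),4),np.round(manip.current_force(),2),manip.current_clock())
a=viewer.get_image("scene"); cv2.imwrite("pics/s1.png",cv2.resize(a[100:260,180:400],None,fx=3.5,fy=3.5,interpolation=cv2.INTER_CUBIC)[:,:,::-1])
c=viewer.get_calibration("scene"); print([(proj(c,p)-[180,100])*3.5 for p in [(.535,-.0508,.178),(.535,-.0508,.098)]])
E
```

```text
[ 0.2 -1.5  0.2]
[-0.9  1.   0.7] [ 0.5079 -0.2395  0.0944]
0.02136762509507878 24.999991357326508 [ 0.7  0.4 -0.3]
[-0.4  0.4 -0.4]
0.02142250265938332 [-0.   0.9 -0.9]
[ 0.535  -0.0513  0.27  ] [ 0.44  0.5  -0.07] 11.3917
[array([368.91858504, 264.48863303]), array([373.83148307, 342.61710497])]
```

View pics/s1.png

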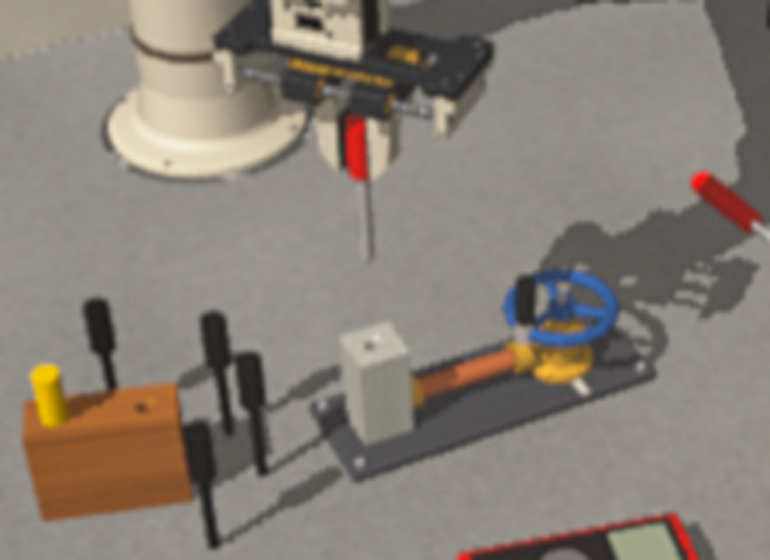

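The cartridge hangs straight. Its tip is at crop (369,260) against a predicted (369,264), and the bore is at (373,344) against (374,343). I lower it now.

```bash
python3 - <<'E'
from h import *
x,y=.535,-.0508
manip.servo_line((x,y,.192),vel=.15); f0=np.array(manip.current_force())
for z in np.r_[.184:.106:-.006]:
    manip.servo_line((x,y,z),vel=.06); f=np.array(manip.current_force())-f0
    print(round(z,3),f.round(1),np.round(manip.current_tool_pos(),4))
    if np.linalg.norm(f)>15: break
print(manip.current_finger_gap(),manip.current_clock())
E
```

```text
0.184 [-0.9  0.7 -0.8] [ 0.535  -0.0508  0.1842]
0.178 [-1.   0.1  0.2] [ 0.5349 -0.0508  0.1777]
0.172 [ 0.6 -0.4 -1.3] [ 0.5349 -0.0508  0.1716]
0.166 [ 1.2 -1.1 -1.4] [ 0.5349 -0.0508  0.1656]
0.16 [ 0.6 -0.2 -0.7] [ 0.5349 -0.0508  0.1596]
0.154 [-0.3  0.1 -1.2] [ 0.5349 -0.0508  0.1536]
0.148 [ 0.7  0.4 -1.4] [ 0.5349 -0.0508  0.1476]
0.142 [ 0.4 -0.8 -0.9] [ 0.5349 -0.0508  0.1416]
0.136 [ 1.  -0.9 -2.1] [ 0.5349 -0.0508  0.1356]
0.13 [ 1.5 -0.3 -1.2] [ 0.5349 -0.0508  0.1296]
0.124 [ 1.1 -0.9 -1.3] [ 0.5349 -0.0508  0.1236]
0.118 [ 2.2 -1.5 -1.6] [ 0.5349 -0.0508  0.1176]
0.112 [ 2.1 -1.  -2. ] [ 0.5349 -0.0508  0.1116]
0.021670965381831615 15.3917
```

```bash
python3 - <<'E'
from h import *
x,y=.535,-.0508
for z in (.109,.107,.105): 
    manip.servo_line((x,y,z),vel=.04); f=np.array(manip.current_force()); print(z,f.round(1))
    if f[2]>6: break
effector.open_jaws(); manip.sleep(.2)
manip.servo_line((x,y,.2),vel=.15); manip.move_pose((.52,.05,.33),down(1.57)); manip.sleep(.3)
c=viewer.get_calibration("wrist"); im=viewer.get_image("wrist")
W=np.array([.539,.1243]); B=np.array([x,y]); yaw=np.arctan2(*(W-B)[::-1])-np.pi/2; print("yaw",yaw,manip.current_clock())
for a in np.radians([-75,-70,-65,-60,-55,-50]): print(np.degrees(a),proj(c,[*(W+.045*np.array([np.cos(a+yaw),np.sin(a+yaw)])),.128]).round(0))
print("cap",proj(c,(x,y,.144)),"wheel",proj(c,(*W,.08)),"mark?")
cv2.imwrite("pics/w2.png",cv2.resize(im[100:230,180:460],None,fx=2.8,fy=2.8,interpolation=cv2.INTER_CUBIC)[:,:,::-1])
g=cv2.cvtColor(im,cv2.COLOR_RGB2HSV); m=cv2.inRange(g,(0,0,0),(180,90,85))
w=proj(c,(*W,.08)); near=np.zeros_like(m); cv2.circle(near,(int(w[0]),int(w[1])),60,255,-1); near[226:]=0
n,l,s,ce=cv2.connectedComponentsWithStats(m&near)
for i in range(1,n):
    if s[i][4]>40:
        P=onz(c,ce[i],.106); d=P[:2]-W; print(s[i],ce[i].round(1),P.round(4),np.hypot(*d),np.degrees(np.arctan2(d[1],d[0])-yaw))
E
```

```text
0.109 [ 1.3 -0.1 -2.4]
0.107 [ 1.5 -0.6 -1.8]
0.105 [ 1.9  0.  -1.9]
yaw -0.022840116588087822 19.375
-75.0 [346. 202.]
-70.0 [347. 205.]
-65.0 [348. 208.]
-59.99999999999999 [349. 211.]
-55.0 [351. 213.]
-50.0 [352. 215.]
cap [236.74530384 194.09113388] wheel [374.60702123 185.49229373] mark?
[339 192  15  18 192] [346.  200.9] [0.5541 0.0825 0.106 ] 0.04439719081997661 -68.82340796336128
```

View pics/w2.png

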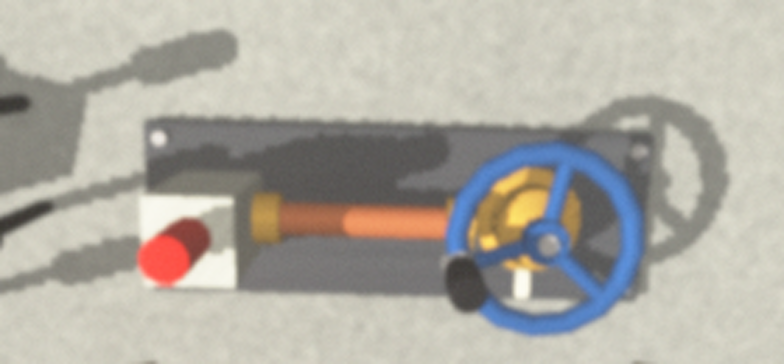

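The cap is seated in the bore: its top is at crop (160,262) against a predicted (159,263). The handle, at crop (465,282), stands at about -69°, so θ≈5.08 rad. I grip it and close the wheel.

```bash
cat >> h.py <<'E'
W=np.array([.539,.1243]); YAW=-.0228; Z=.093
def hp(t,r=.045): return (W[0]+r*np.cos(t+YAW),W[1]+r*np.sin(t+YAW),Z)
def ang(ref):
    p=np.array(manip.current_tool_pos())[:2]-W; a=np.arctan2(p[1],p[0])-YAW
    return a+2*np.pi*np.round((ref-a)/2/np.pi), np.hypot(*p)
def tang(t):
    f=np.array(manip.current_force()); e=np.array([np.cos(t+YAW),np.sin(t+YAW)])
    return f[:2]@e, f[1]*e[0]-f[0]*e[1], f[2]
def crank(t0,t1,vel=.1,n=15):
    k=max(1,int(np.ceil(abs(t1-t0)/np.radians(n))))
    for t in np.linspace(t0,t1,k+1)[1:]:
        manip.servo_line(hp(t),vel=vel); F=tang(t)
        print(round(t,2),np.round(F,1),np.round(ang(t),4),round(manip.current_finger_gap(),4))
        if abs(F[0])>25 or abs(F[1])>25: print("FORCE"); return t
    return t1
E
python3 - <<'E'
from h import *
t=5.08; p=hp(t); q=down(1.57)
for a in np.arange(0,6.3,.8): print(np.round(manip.solve_ik(hp(a),q),2))
manip.move_pose((p[0],p[1],.2),q); manip.servo_line(p,vel=.12); print(tang(t))
effector.close(25); print(manip.current_finger_gap(),manip.current_gripper_force(),tang(t),manip.current_clock())
crank(t,t-.8); print(manip.current_clock())
E
```

```text
[-0.2   0.53 -0.07  1.8   0.05  0.81  1.28]
[-0.25  0.53 -0.09  1.81  0.06  0.8   1.21]
[-0.27  0.49 -0.1   1.88  0.07  0.78  1.16]
[-0.27  0.44 -0.1   1.97  0.06  0.74  1.17]
[-0.23  0.41 -0.08  2.02  0.05  0.72  1.23]
[-0.18  0.42 -0.06  2.    0.04  0.73  1.31]
[-0.16  0.46 -0.05  1.93  0.03  0.76  1.35]
[-0.17  0.51 -0.05  1.84  0.04  0.79  1.33]
(np.float64(0.4258187104495643), np.float64(0.7016412877062319), np.float64(-0.33320537304959247))
0.01733939882055884 24.999984204769135 (np.float64(-0.9910503497182325), np.float64(-1.0808907190260002), np.float64(-0.41295342253539313)) 22.1667
4.88 [-2.1 -1.2  0.8] [4.8641 0.0444] 0.0174
4.68 [-4.3 -1.5 -0.8] [4.664 0.044] 0.0176
4.48 [-6.3 -1.4 -1.2] [4.4698 0.0437] 0.017
4.28 [-6.1 -2.  -3.6] [4.2718 0.0433] 0.0176
23.1667
```

```bash
python3 - <<'E'
from h import *
t=crank(4.28,.1)
if t<.11:
    while t>-.12:
        t-=.03; manip.servo_line(hp(t),vel=.04); F=tang(t); print(round(t,2),np.round(F,1),np.round(ang(t),4))
        if abs(F[1])>10: break
manip.sleep(.3); print(t,tang(t),ang(t),manip.current_clock())
E
```

```text
4.02 [-6.8 -3.1 -5.7] [4.0099 0.0429] 0.0175
3.76 [-5.7 -1.7 -7.5] [3.7519 0.0427] 0.0176
3.5 [-6.4 -2.5 -8.2] [3.4943 0.0426] 0.0176
3.24 [-4.6 -2.4 -7.6] [3.2347 0.0427] 0.0174
2.97 [-5.4 -3.1 -7.7] [2.9677 0.043 ] 0.0176
2.71 [-5.2 -2.9 -6.2] [2.6986 0.0434] 0.0174
2.45 [-4.9 -2.1 -4.8] [2.4388 0.044 ] 0.0172
2.19 [-4.1 -2.8 -2.9] [2.1828 0.0445] 0.0175
1.93 [-1.3 -2.2 -2.1] [1.9272 0.0451] 0.0171
1.67 [ 0.3 -2.3 -1.9] [1.6691 0.0457] 0.0175
1.41 [ 3.7 -1.8 -2.7] [1.4076 0.0462] 0.0173
1.14 [ 6.9 -1.9 -4.2] [1.144  0.0466] 0.0176
0.88 [ 7.1 -0.9 -6.3] [0.8798 0.047 ] 0.0172
0.62 [ 8.6 -0.6 -7.7] [0.6133 0.0472] 0.0174
0.36 [ 8.8 -0.2 -7.4] [0.3425 0.0473] 0.0173
0.1 [ 7.2 -0.3 -6. ] [0.0676 0.0472] 0.0176
0.07 [ 7.4  0.4 -6.1] [0.0548 0.0471]
0.04 [ 7.5  1.9 -6.6] [0.0323 0.0472]
0.01 [ 7.7  2.5 -7. ] [0.0115 0.0471]
-0.02 [ 8.   4.5 -7.3] [0.0105 0.0471]
-0.05 [ 8.5  7.5 -8.7] [0.0103 0.0471]
-0.08 [  8.3  10.5 -10.9] [0.0088 0.0471]
-0.07999999999999999 (np.float64(7.717708684785515), np.float64(10.5759965923002), np.float64(-9.60120267023303)) (np.float64(0.008865229700148289), np.float64(0.047082584966770764)) 29.2333
```

The wheel is against its stop: the TCP angle stays at 0.01 rad while the tangential force climbs. The radius drift shows the axis is off by about (2.2, 0.9) mm, so I correct that and open two turns.

```bash
sed -i 's/^W=np.array(\[.539,.1243\])/W=np.array([.5412,.1252])/' h.py; python3 - <<'E'
from h import *
print(ang(0))
t=crank(0,4*np.pi,vel=.11); manip.sleep(.3)
print(t,tang(t),ang(t),4*np.pi,manip.current_gripper_force(),manip.current_clock())
E
```

```text
(np.float64(-0.011859302140383561), np.float64(0.04490498258582902))
0.26 [ 2.1  1.9 -1.2] [0.2822 0.045 ] 0.0172
0.52 [ 2.2  1.8 -1.7] [0.5318 0.0449] 0.0175
0.79 [ 2.7  1.9 -0.5] [0.8014 0.045 ] 0.0174
1.05 [3.1 2.8 0.8] [1.0671 0.045 ] 0.0176
1.31 [2.1 2.8 0.7] [1.3277 0.045 ] 0.0174
1.57 [2.1 2.1 1.5] [1.5866 0.045 ] 0.0175
1.83 [2.9 1.  1.4] [1.8475 0.0449] 0.0171
2.09 [2.9 2.6 2.5] [2.1092 0.0449] 0.0174
2.36 [3.6 3.1 2.4] [2.3738 0.0449] 0.0175
2.62 [3.5 2.1 2.7] [2.6387 0.0449] 0.0177
2.88 [3.6 2.6 3. ] [2.903  0.0449] 0.0178
3.14 [3.3 1.5 2.2] [3.1661 0.045 ] 0.0177
3.4 [2.6 2.1 0.8] [3.4252 0.0449] 0.0172
3.67 [ 2.5  1.6 -0.3] [3.6857 0.0449] 0.0181
3.93 [ 2.9  1.2 -0.9] [3.946  0.0449] 0.0175
4.19 [ 2.3  2.4 -1.7] [4.2077 0.0449] 0.0174
4.45 [ 3.2  1.9 -2.8] [4.4681 0.0449] 0.0175
4.71 [ 2.7  1.8 -3. ] [4.7288 0.045 ] 0.0173
4.97 [ 3.6  2.  -3.5] [4.9893 0.045 ] 0.0176
5.24 [ 3.8  1.3 -3.9] [5.2521 0.045 ] 0.0174
5.5 [ 3.6  2.  -4.4] [5.5186 0.045 ] 0.0174
5.76 [ 4.9  2.4 -5.3] [5.7841 0.045 ] 0.017
6.02 [ 4.9  2.6 -4.4] [6.0506 0.045 ] 0.0172
6.28 [ 3.5  2.5 -3.3] [6.3126
[... 610 characters left out ...]
0.21 [ 2.6  2.1 -1. ] [10.2297  0.045 ] 0.0172
10.47 [ 3.   2.  -1.8] [10.4908  0.045 ] 0.0176
10.73 [ 3.   1.  -2.1] [10.7504  0.045 ] 0.0172
11.0 [ 3.8  2.2 -3. ] [11.011  0.045] 0.0176
11.26 [ 3.6  1.3 -3.2] [11.2737  0.045 ] 0.0174
11.52 [ 3.3  2.5 -4.1] [11.5365  0.045 ] 0.0175
11.78 [ 3.7  2.4 -4.9] [11.8015  0.045 ] 0.0174
12.04 [ 3.9  1.8 -3.6] [12.0671  0.045 ] 0.0174
12.3 [ 3.   3.6 -5. ] [12.3336  0.045 ] 0.0171
12.57 [ 3.7  2.4 -2. ] [12.5961  0.0449] 0.0175
12.566370614359172 (np.float64(2.8641754595062667), np.float64(1.9233757989803018), np.float64(-2.1837133174861165)) (np.float64(12.57342943361885), np.float64(0.04494763586951578)) 12.566370614359172 24.99962568283081 41.975
```

```bash
python3 - <<'E'
from h import *
im=viewer.get_image("scene"); c=viewer.get_calibration("scene")
print(blobs(im,(0,170,90),(6,255,255),20)[0], proj(c,(.535,-.0508,.121)))
a=im[100:260,180:400]; cv2.imwrite("pics/s2.png",cv2.resize(a,None,fx=3.5,fy=3.5)[:,:,::-1])
print(np.abs(manip.current_joint_velocities()).max(),manip.current_gripper_force(),ang(12.57))
E
```

```text
[([124, 0, 11, 19, 120], [129.4, 9.1]), ([64, 14, 9, 16, 60], [67.8, 23.3]), ([378, 149, 19, 17, 113], [386.8, 156.8]), ([283, 184, 7, 15, 89], [285.7, 190.9]), ([417, 219, 76, 61, 2196], [453.6, 248.5]), ([311, 247, 73, 43, 847], [346.6, 275.3])] [286.41658193 191.654321  ]
0.002449938385602971 24.999618530273438 (np.float64(12.570864446370004), np.float64(0.04495478844916513))
```

View pics/s2.png

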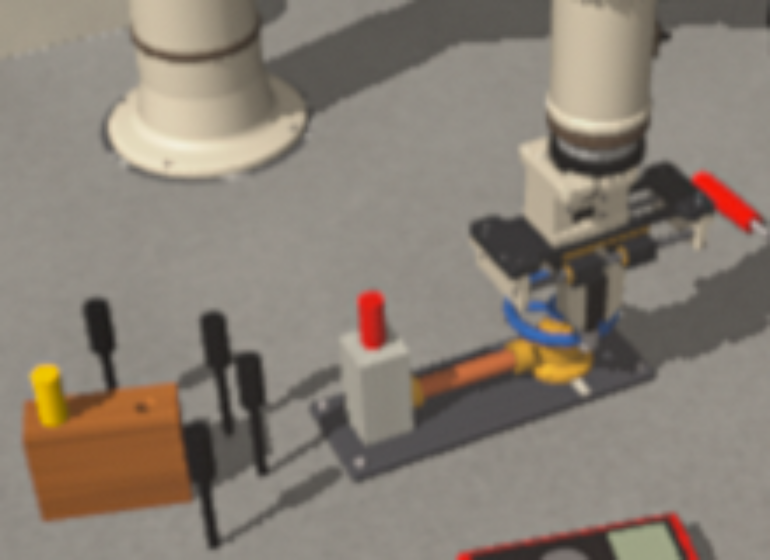

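The red cap sits upright on the block at crop (371,320). The gripper holds the handle above the white mark at (582,386), and the yellow cartridge is untouched.

```bash
python3 -c "
from bench import manip
print(manip.hand_in())"
```

```text
the job is handed in; nothing more can be done
None
```

The job is handed in (no verdict was returned): the red cartridge is seated in the bore and released, and the wheel was closed to its stop, then opened two turns to about 12.58 rad, with the handle still gripped at 25 N.

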